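Set out the culture transfer station on the ringed staging tray

ROBOT

A 6-joint arm with a two-finger parallel gripper is mounted at the origin on a cart in front of the work surface, level with it; the furniture and walls round the work are solid. World frame = base frame: x ahead of the robot, y to its left, z up, the work surface at z = 0. Lengths are in m, angles in rad, forces in N, time in s.
With the tool pointing down it reaches from about 0.35 to 0.775 m from the base axis. Payload 7.3 kg.
Tool frame: the origin (TCP) lies midway between the tips of the shut fingers; the grasp point (between the pads) lies grasp_offset behind it (grasp_offset is the distance from the TCP to the grasp point, in m); z points along the fingers, y is the line along which they close (so a half turn about z gives the same grasp; the last joint's range is limited). The gripper opens to 92 mm and grips with 3 to 60 N. Pads are 19 mm wide; open, the fingers measure 130 mm over their backs; the gripper's body (75 mm by 190 mm) begins 47 mm behind the grasp point.
Start: joints at [1.03, 0.342, 1.524, -0, 1.275, -0.146], TCP at [0.202, 0.485, 0.227] pointing down, gripper open.
Joint ranges: [-2.53, 2.53], [-0.77, 2.02], [0.04, 2.7], [-1, 4.14], [0.28, 2.66], [-3.11, 3.11]. Speed limits (rad/s): [2.57, 2.57, 3.14, 3.14, 3.14, 3.14].

INTERFACE

Orientations are given as [roll, pitch, yaw] about the fixed x, y, z axes, in that order (R = Rz(yaw) Ry(pitch) Rx(roll)).
In Python, from cell import * gives the robot as it stands.
- The arm moves only by the tool step_arm, never from a script. Its argument "plan" is a list of rows, each a list of 5 numbers: the closure, from -1 (fully open) to 1 (shut), then the shift along the tool's x, y, z in m, then the turn about the tool's z in rad. In form: [[hand, x, y, z, twist], ...]. A call has 1 to 20 rows; each row is the pose to reach, as a shift and turn from the pose commanded when the call began, along the tool's axes at that moment; what a row does not reach only later rows make up. A row lasts 1/8 s, in which the tool goes at most 62.5 mm and 10.7 degrees, less where a joint would pass 70% of its speed; a pose out of reach is approached as far as the arm can. A call with a gripper value outside its range is refused whole. The fingers move at their own pace and stop on an object; "grip_force" is the grip in N (left out, the last holds). Time passes only in rows, so rows that repeat a pose let the fingers close. It gives the time, the measured TCP pose, the force, the opening and the grip force at its end, in the units of the state.
- observe(): the state, without advancing time (a new reading comes with each control period).
- read_camera(name): name is "side" or "top"; returns a dict with "img" (420x560x3 uint8, red, green, blue), "range_z" (420x560 float32, m along the optical axis (not along the pixel's ray), 0 where there is no reading), "fx", "fy", "cx", "cy" (pixels), "k1" (the pictures are not rectified: a ray, as slopes to the right and down, at radius r is drawn at 1 + k1 r^2 times it, then the intrinsics apply), "R" (3x3) and "t" (3): a world point X has camera coordinates R X + t. Camera axes: x right, y down, z forward; pixel columns grow to the right and rows downward; lengths in m; the calibration is good to about 2 mm. A picture is of the moment at which its call begins.
- hand_in(): hands the job in; it is judged then, once.
The state is a dict: "time": time; "qpos": joint angles; "qvel": joint speeds; "joint_efforts": joint torques, N m; "tool_pos": TCP position; "tool_rot": TCP orientation; "contact_force": force on the tool from outside, world axes, zero at the start; "torque": the same for the moment, N m; "opening": finger opening in m; "grip_force": force on a finger pad.
Only numpy, scipy, OpenCV 4.12 (cv2) and the standard library are available. Lean on these libraries where they do the work, as an engineer would, in place of code of your own. Each camera call takes 0.05 s, during which the arm holds its last target. There are 200 camera calls.

TASK

An open culture dish, a white crucible and a round black pad stand in the back row of rings on the grey tray; leave the dish and the crucible where they are. Stack the two closed culture dishes neatly, one on the other, in the ring directly in front of the open dish, stand the small crimp-capped vial in the ring directly in front of the crucible, and stand the orange-capped tube on the black pad. Front is the side towards the robot; each thing goes upright and well centred on its place.

Things in the scene. Friction and masses are not known exactly. Their poses are not given: they have to be found in the camera images.
- tray: flat grey tray, fixed, 150 x 240 x 6 mm, with six white rings (65 mm outside diameter, drawn, not raised). Origin: centre of its underside, on the worktop; x points away from the robot (turned up to 0.2 rad), y left, z up. Ring centres: front row x = -40 mm, back row x = +40 mm, columns at y = -85, 0, +85 mm; standing surface z = 6 mm.
- open_dish: open round culture dish with orange-brown medium, 52 mm diameter, 12 mm high, loose, 16 g, standing in one of the back-row rings. Origin: centre of the underside, z up.
- crucible: small white porcelain crucible, an empty cup 44 mm wide at the rim and 38 mm high, loose, 45 g, standing in another of the back-row rings. Origin: centre of the underside, z up.
- pad: round black rubber pad, fixed to the tray in the third of the back-row rings, 54 mm diameter, 4 mm thick. Origin: centre of its underside, z up; it is stood upon, not moved.
- dish_1: closed culture dish with clear lid, 56 mm diameter, 14 mm high to where another rests on it, loose, 16 g, lying level on the black heated plate (its top is 12 mm above the worktop). The two closed dishes are alike and either may be the lower. Origin: centre of the underside, z up.
- dish_2: the other closed culture dish, the same: 56 mm diameter, 14 mm high, 16 g, on the black heated plate. Origin: centre of the underside, z up.
- vial: small glass vial with a crimped cap, 20 mm diameter, 38 mm high, 14 g, standing on the black heated plate (top 12 mm above the worktop). Origin: centre of the underside, z up.
- tube: 50 ml plastic tube with a ribbed orange screw cap and a flat foot, standing on the worktop left of the tray; 127 mm high, body 31 mm diameter up to 110 mm, cap 38 mm diameter above, about 37 g. Origin: centre of the underside, z up.
Things that resemble listed ones, but are neither listed nor needed, are in the scene too. What is shaped like the dish_2 but yellow is not meant.

How it is judged:
At the end, for the whole second after the job is handed in: Dish stack (centres within 12 mm) in the ring before the open dish, vial in the ring before the crucible, each within 13 mm of the ring centre along each tray axis; tube on the pad within 13 mm of its centre; open dish and crucible in place; all upright (0.12 rad) and at rest (((x of open_dish in the frame of tray between 0.02 and 0.06 m and y of open_dish in the frame of tray between -0.105 and -0.065 m and z of open_dish in the frame of tray between 0.002 and 0.01 m and ((x of dish_1 in the frame of tray between -0.053 and -0.027 m and y of dish_1 in the frame of tray between -0.098 and -0.072 m and z of dish_1 in the frame of tray between 0.002 and 0.01 m and z of dish_2 in the frame of tray between 0.016 and 0.024 m and horizontal distance between dish_2 and dish_1 below 0.012 m) or (x of dish_2 in the frame of tray between -0.053 and -0.027 m and y of dish_2 in the frame of tray between -0.098 and -0.072 m and z of dish_2 in the frame of tray between 0.002 and 0.01 m and z of dish_1 in the frame of tray between 0.016 and 0.024 m and horizontal distance between dish_1 and dish_2 below 0.012 m))) or (x of open_dish in the frame of tray between 0.02 and 0.06 m and y of open_dish in the frame of tray between -0.02 and 0.02 m and z of open_dish in the frame of tray between 0.002 and 0.01 m and ((x of dish_1 in the frame of tray between -0.053 and -0.027 m and y of dish_1 in the frame of tray between -0.013 and 0.013 m and z of dish_1 in the frame of tray between 0.002 and 0.01 m and z of dish_2 in the frame of tray between 0.016 and 0.024 m and horizontal distance between dish_2 and dish_1 below 0.012 m) or (x of dish_2 in the frame of tray between -0.053 and -0.027 m and y of dish_2 in the frame of tray between -0.013 and 0.013 m and z of dish_2 in the frame of tray between 0.002 and 0.01 m and z of dish_1 in the frame of tray between 0.016 and 0.024 m and horizontal distance between dish_1 and dish_2 below 0.012 m))) or (x of open_dish in the frame of tray between 0.02 and 0.06 m and y of open_dish in the frame of tray between 0.065 and 0.105 m and z of open_dish in the frame of tray between 0.002 and 0.01 m and ((x of dish_1 in the frame of tray between -0.053 and -0.027 m and y of dish_1 in the frame of tray between 0.072 and 0.098 m and z of dish_1 in the frame of tray between 0.002 and 0.01 m and z of dish_2 in the frame of tray between 0.016 and 0.024 m and horizontal distance between dish_2 and dish_1 below 0.012 m) or (x of dish_2 in the frame of tray between -0.053 and -0.027 m and y of dish_2 in the frame of tray between 0.072 and 0.098 m and z of dish_2 in the frame of tray between 0.002 and 0.01 m and z of dish_1 in the frame of tray between 0.016 and 0.024 m and horizontal distance between dish_1 and dish_2 below 0.012 m)))) and ((x of crucible in the frame of tray between 0.02 and 0.06 m and y of crucible in the frame of tray between -0.105 and -0.065 m and z of crucible in the frame of tray between 0.002 and 0.01 m and x of vial in the frame of tray between -0.053 and -0.027 m and y of vial in the frame of tray between -0.098 and -0.072 m and z of vial in the frame of tray between 0.002 and 0.01 m) or (x of crucible in the frame of tray between 0.02 and 0.06 m and y of crucible in the frame of tray between -0.02 and 0.02 m and z of crucible in the frame of tray between 0.002 and 0.01 m and x of vial in the frame of tray between -0.053 and -0.027 m and y of vial in the frame of tray between -0.013 and 0.013 m and z of vial in the frame of tray between 0.002 and 0.01 m) or (x of crucible in the frame of tray between 0.02 and 0.06 m and y of crucible in the frame of tray between 0.065 and 0.105 m and z of crucible in the frame of tray between 0.002 and 0.01 m and x of vial in the frame of tray between -0.053 and -0.027 m and y of vial in the frame of tray between 0.072 and 0.098 m and z of vial in the frame of tray between 0.002 and 0.01 m)) and z of tube in the frame of pad between 0 and 0.008 m and horizontal distance between tube and pad below 0.013 m and angle between each of dish_1, dish_2, vial, tube, open_dish, crucible's own z axis and vertical below 0.12 rad and linear speed of each of dish_1, dish_2, vial, tube, open_dish, crucible below 0.02 m/s); the robot touches nothing.
It fails at once if the open dish is shifted by more than 15 mm (distance of open_dish from where it was at the start of the episode above 0.015 m).
It fails at once if the crucible is shifted by more than 15 mm (distance of crucible from where it was at the start of the episode above 0.015 m).
It also fails if it takes over 99 s, if anything falls off the work surface, if the arm or the gripper's body presses on something with over 40 N, if the wrist force passes 120 N, or if a joint passes its speed limit or range.

## Working session

There is one attempt and no reset: what is moved stays moved. The work goes in short steps, Python scripts to look and compute and a tool call to move; the robot and the scene stay as the last step left them, time stands still between calls to the robot, and variables do not carry over. Pictures are saved under pics/ and viewed, at most 14 in all, crops included, and the job is handed in when it is done.

Besides the shell and the picture viewer there is one more tool, called after "Emit:" as a command line: name --pt "numbers of a row" for each row, then --argument value for the rest. step_arm: Moves the arm, as the interface text tells. Its arguments: {"type":"object","properties":{"plan":{"type":"array","items":{"type":"array","items":{"type":"number"}}},"grip_force":{"type":"number"}},"required":["plan"]}

```bash
mkdir -p pics; ls
cat > h.py <<'E'
from cell import *
import numpy as np, cv2
def K(c): return np.array([[c['fx'],0,c['cx']],[0,c['fy'],c['cy']],[0,0,1.]])
def und(c,uv):
    # drawn = s*(1+k1 r^2), slopes
    return cv2.undistortPoints(np.array(uv,float).reshape(-1,1,2),K(c),np.array([c['k1'],0,0,0.])).reshape(-1,2)
def onplane(c,uv,z):
    s=und(c,uv); d=np.c_[s,np.ones(len(s))]@c['R']; o=-c['R'].T@c['t']
    return o+d*((z-o[2])/d[:,2])[:,None]
def cloud(c):
    h,w=c['range_z'].shape; u,v=np.meshgrid(np.arange(w),np.arange(h))
    s=und(c,np.c_[u.ravel(),v.ravel()]); z=c['range_z'].ravel()
    P=(np.c_[s,np.ones(len(s))]*z[:,None]-c['t'])@c['R']
    P[z==0]=np.nan
    return P.reshape(h,w,3)
def proj(c,X):
    p,_=cv2.projectPoints(np.array(X,float).reshape(-1,3),cv2.Rodrigues(c['R'])[0],c['t'],K(c),np.array([c['k1'],0,0,0.])); return p.reshape(-1,2)
E
python3 - <<'E'
from h import *
for n in('top','side'):
    c=read_camera(n); cv2.imwrite(f'pics/{n}0.png',c['img'][...,::-1]); np.save(f'{n}0.npy',c,allow_pickle=True)
    print(n,-c['R'].T@c['t'],c['R'][2],c['fx'],c['k1'])
print(observe())
E
```

```text
pics
top [0.41079069 0.23720695 1.12657019] [ 0.11436333  0.00651127 -0.99341765] 494.2072408736387 0.008496676885164344
side [0.4248774  0.82872915 0.86690286] [ 0.08080395 -0.56485916 -0.82122156] 507.0290348390515 0.028173039255520217
{'time': 0.1, 'qpos': array([ 1.03002823e+00,  3.42668096e-01,  1.52489082e+00,  3.06066515e-05,
        1.27541494e+00, -1.45955144e-01]), 'qvel': array([ 0.00045781, -0.00242565, -0.00066523,  0.0002878 , -0.00135727,
       -0.00104481]), 'joint_efforts': array([ 7.58452443e-04, -4.32003736e+01, -2.44693959e+01,  7.18017155e-02,
        5.26141527e-02, -4.05650894e-05]), 'tool_pos': array([0.20169933, 0.48432687, 0.22611736]), 'tool_rot': array([-3.14023040e+00, -2.29835696e-04,  2.74677062e+00]), 'contact_force': array([-1.05220572, -0.62592959,  0.30169131]), 'torque': array([ 0.05359458,  0.02594139, -0.02374216]), 'grip_force': 0.0, 'opening': 0.09164699890645829}
```

View pics/top0.png

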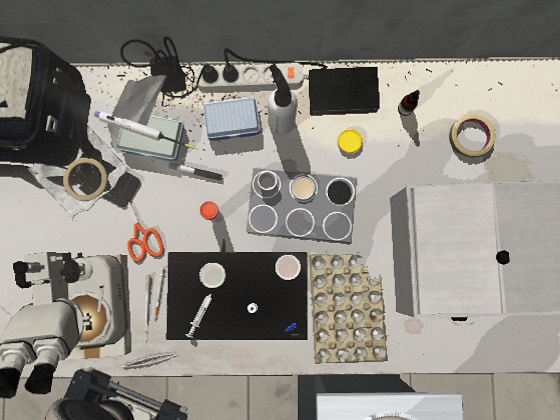

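View pics/side0.png

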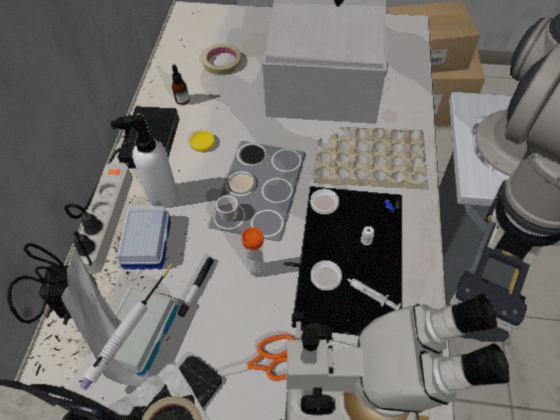

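The top picture shows these things:
- Tray with the crucible at (267,182), the open dish at (303,187) and the pad at (340,190). The front rings are at (262,218), (299,222) and (337,225).
- Closed dishes on the black plate at (212,275) and (288,267).
- Vial at (252,308), and the tube's orange cap at (209,211).
- The yellow dish-like thing at (350,142) is not meant, and the dropper bottle at (408,103) is not the vial.

Run:
```python
from h import *
T=np.load('top0.npy',allow_pickle=True).item(); S=np.load('side0.npy',allow_pickle=True).item()
im=T['img']; crop=im[160:350,160:400,::-1]
cv2.imwrite('pics/crop_top.png',cv2.resize(crop,None,fx=3.1,fy=3.1,interpolation=cv2.INTER_CUBIC))
P=cloud(T); Q=cloud(S)
hsv=cv2.cvtColor(im,cv2.COLOR_RGB2HSV)
def blob(mask,box):
    x0,y0,x1,y1=box; m=np.zeros(mask.shape,np.uint8); m[y0:y1,x0:x1]=mask[y0:y1,x0:x1]
    cs,_=cv2.findContours(m,cv2.RETR_EXTERNAL,cv2.CHAIN_APPROX_NONE); c=max(cs,key=cv2.contourArea)
    return cv2.minEnclosingCircle(c),cv2.minAreaRect(c),c
V=hsv[...,2]
# black plate items
for n,b,z in(('dL',(195,258,230,292),.026),('dR',(272,250,303,284),.026),('vial',(243,300,262,317),.05)):
    (uv,r),_,c=blob((V>90).astype(np.uint8),b); p=onplane(T,[uv,(uv[0]+r,uv[1])],z); print(n,uv,r,p[0],'rad',p[1][0]-p[0][0],p[1][1]-p[0][1], 'z',np.nanmedian(P[int(uv[1])-2:int(uv[1])+3,int(uv[0])-2:int(uv[0])+3,2]))
o=((hsv[...,0]<12)&(hsv[...,1]>150)&(V>90)).astype(np.uint8)
(uv,r),_,c=blob(o,(195,195,225,225)); p=onplane(T,[uv,(uv[0]+r,uv[1])],.127); print('tube',uv,r,p,P[int(uv[1]),int(uv[0])])
# plate corners
# tray by depth/colour
g=((P[...,2]<.03)&(hsv[...,1]<60)&(V>70)&(V<150)).astype(np.uint8)
# rings: white circles
gray=cv2.cvtColor(im,cv2.COLOR_RGB2GRAY)
big=cv2.resize(gray[165:245,240:362],None,fx=4,fy=4,interpolation=cv2.INTER_CUBIC)
hc=cv2.HoughCircles(big,cv2.HOUGH_GRADIENT_ALT,1.5,80,param1=150,param2=.6,minRadius=40,maxRadius=75)
for x,y,r in (hc[0] if hc is not None else []):
    uv=((x+.5)/4+239.5,(y+.5)/4+164.5); print('ring',np.round(uv,1),round(r/4,1),onplane(T,[uv],.006)[0].round(4))
for n,uv in (('wt',(380,205)),('wt2',(230,230)),('plate',(240,290)),('tray',(281,201)),('tray2',(318,206))): print(n,P[uv[1],uv[0]].round(4))
```

```text
dL (211.9375, 274.875) 13.417236328125 [0.41570914 0.38813412 0.026     ] rad -0.00035429134026060405 -0.029734074951210054 z 0.025295517245623574
dR (287.3539733886719, 266.84954833984375) 13.032641410827637 [0.43141271 0.22087758 0.026     ] rad -0.0003396919791389674 -0.02887581438126316 z 0.02508330880547547
vial (252.08621215820312, 307.637939453125) 5.343539237976074 [0.34462286 0.29825316 0.05      ] rad -0.00012991880823132185 -0.011485473436668892 z 0.05055835945506963
tube (208.29640197753906, 209.86526489257812) 8.77735710144043 [[0.54730025 0.38216017 0.127     ]
 [0.54707254 0.36422155 0.127     ]] [0.54958873 0.38329669 0.12340552]
ring [299.6 222.4] 13.6 [0.5324 0.1912 0.006 ]
ring [265.9 184.1] 13.3 [0.6219 0.2673 0.006 ]
ring [303.4 187.5] 12.2 [0.6129 0.1812 0.006 ]
ring [337.1 226.5] 14.2 [0.5219 0.106  0.006 ]
ring [303.4 187.5] 14.7 [0.6129 0.1812 0.006 ]
ring [263.2 216.8] 14.8 [0.5464 0.274  0.006 ]
ring [339.4 192. ] 14.2 [0.6013 0.0988 0.006 ]
ring [339.4 192. ] 11.9 [0.6013 0.0988 0.006 ]
ring [263.2 216.8] 12.3 [0.5464 0.274  0.006 ]
ring [337.1 226.5] 12.3 [0.5219 0.106  0.006 ]
wt [ 0.5711  0.0053 -0.0017]
wt2 [0.5169 0.35   0.0063]
plate [0.3815 0.3271 0.0127]
tray [0.5821 0.233  0.0068]
tray2 [0.5698 0.1483 0.0039]
```

View pics/crop_top.png

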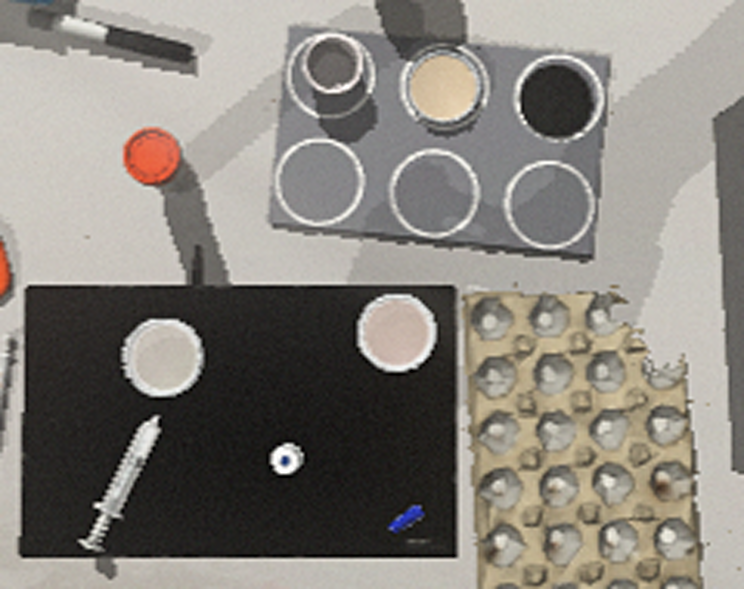

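Two candidates each were settled in the crop. The closed dishes are at (163,357) and (397,332) in crop pixels: clear lids, 56 mm, on the plate. The vial at (286,459) is the only crimp-capped thing on the plate, and the orange cap at (152,156) is the tube. Next I fit the tray rings and find grasp_offset.

Run:
```python
from h import *
import cell; print({k:getattr(cell,k) for k in dir(cell) if not k.startswith('_') and isinstance(getattr(cell,k),(int,float))})
T=np.load('top0.npy',allow_pickle=True).item(); P=cloud(T)
g=cv2.cvtColor(T['img'],cv2.COLOR_RGB2GRAY)
meas=[];mod=[]
for n,uv,m in(('FL',(263,219),(-.04,.085)),('FM',(300,222),(-.04,0)),('FR',(337,226),(-.04,-.085)),('pad',(340.5,191),(.04,-.085))):
    u,v=int(uv[0]),int(uv[1]); b=cv2.resize(g[v-19:v+20,u-19:u+20],None,fx=8,fy=8,interpolation=cv2.INTER_CUBIC)
    w=(b>165).astype(np.uint8); 
    # region enclosed by the white ring
    inv=1-w; k,lab,st,ce=cv2.connectedComponentsWithStats(inv,connectivity=4); l=lab[156,156]
    c=max(cv2.findContours((lab==l).astype(np.uint8),cv2.RETR_EXTERNAL,cv2.CHAIN_APPROX_NONE)[0],key=cv2.contourArea)
    (ex,ey),ax,_=cv2.fitEllipse(cv2.convexHull(c)); q=((ex+.5)/8-.5+u-19,(ey+.5)/8-.5+v-19)
    X=onplane(T,[q],.006)[0]; print(n,np.round(q,1),np.round(np.array(ax)/8,1),X.round(4)); meas.append(X[:2]);mod.append(m)
meas=np.array(meas);mod=np.array(mod)
a=meas-meas.mean(0);b=mod-mod.mean(0)
th=np.arctan2((b[:,0]*a[:,1]-b[:,1]*a[:,0]).sum(),(a*b).sum()); R=np.array([[np.cos(th),-np.sin(th)],[np.sin(th),np.cos(th)]])
t=meas.mean(0)-R@mod.mean(0); print('yaw',th,'t',t,'res',(meas-mod@R.T-t).round(4))
for n,m in(('FL',(-.04,.085)),('FM',(-.04,0)),('FR',(-.04,-.085)),('BL',(.04,.085)),('BM',(.04,0)),('pad',(.04,-.085))): print(n,(R@m+t).round(4))
e=P[255:360,315:383].reshape(-1,3); print('egg tray z/ymax',np.nanpercentile(e[:,2],[50,95,99]),np.nanmax(e[:,1]))
m=P[250:370,20:125].reshape(-1,3); print('microscope zmax',np.nanmax(m[:,2]),'ymin',np.nanmin(m[:,1]))
```

```text
{'grasp_offset': 0.0188}
FL [262.5 218.2] [25.3 25.6] [0.5432 0.2758 0.006 ]
FM [299.5 222. ] [25.6 25.8] [0.5332 0.1913 0.006 ]
FR [336.9 225.6] [25.8 26. ] [0.5239 0.1064 0.006 ]
pad [336.  193.4] [44.1 50.4] [0.5981 0.1065 0.006 ]
yaw -0.1092102388771469 t [0.5717842  0.18897359] res [[ 0.0019 -0.002 ]
 [ 0.0012 -0.002 ]
 [ 0.0011 -0.0024]
 [-0.0042  0.0064]]
FL [0.5413 0.2778]
FM [0.532  0.1933]
FR [0.5228 0.1088]
BL [0.6208 0.2691]
BM [0.6115 0.1846]
pad [0.6023 0.1001]
egg tray z/ymax [0.03105154 0.03909669 0.0447292 ] 0.16382190195466043
microscope zmax 0.37866373713402535 ymin 0.5407275545655235
```

```bash
cat >> h.py <<'E'
def to(*wps):
    s=observe(); y=s['tool_rot'][2]; p=s['tool_pos']; print('at',p.round(4),'yaw',round(y,3),'op',round(s['opening'],4))
    ax=np.array([np.cos(y),np.sin(y)]); ay=np.array([np.sin(y),-np.cos(y)])
    for X,Y,Z,W in wps:
        d=np.array([X,Y])-p[:2]; w=(y-W+np.pi/2)%np.pi-np.pi/2
        print('row x %.3f y %.3f z %.4f tw %.3f'%(d@ax,d@ay,p[2]-Z,w))
E
python3 -c "
from h import *
to((.416,.388,.09,3.03),(.416,.388,.0145,3.03))"
```

```text
at [0.2017 0.4843 0.2261] yaw 2.747 op 0.0916
row x -0.235 y -0.006 z 0.1361 tw -0.283
row x -0.235 y -0.006 z 0.2116 tw -0.283
```

Emit:
step_arm --pt "-1 -0.06 -0.002 0.02 -0.1" --pt "-1 -0.12 -0.003 0.04 -0.2" --pt "-1 -0.18 -0.005 0.08 -0.283" --pt "-1 -0.235 -0.006 0.12 -0.283" --pt "-1 -0.235 -0.006 0.136 -0.283" --pt "-1 -0.235 -0.006 0.136 -0.283" --pt "-1 -0.235 -0.006 0.136 -0.283" --pt "-1 -0.235 -0.006 0.136 -0.283" --grip_force 8

```text
time: 1.1
tool_pos: [0.4162, 0.3898, 0.0922]
tool_rot: [3.14, 0.002, 3.031]
contact_force: [0.6, 0.8, 0.4]
opening: 0.0919
grip_force: 0.0
```

```bash
python3 -c "
from h import *
to((.416,.388,.0145,3.03))"
```

```text
at [0.4162 0.3898 0.0922] yaw 3.031 op 0.0919
row x 0.000 y -0.002 z 0.0777 tw 0.001
```

Emit:
step_arm --pt "-1 0 0 0.04 0" --pt "-1 0 0 0.065 0" --pt "-1 0 0 0.075 0" --pt "-1 0 0 0.075 0" --pt "-1 0 0 0.075 0" --pt "-1 0 0 0.075 0"

```text
time: 1.85
tool_pos: [0.4171, 0.3892, 0.0168]
tool_rot: [3.14, 0.001, 3.03]
contact_force: [0.3, -0.1, -0.0]
opening: 0.0917
grip_force: 0.0
```

Emit:
step_arm --pt "1 0 0 0 0" --pt "1 0 0 0 0" --pt "1 0 0 0 0" --pt "1 0 0 0 0" --pt "1 0 0 0 0" --pt "1 0 0 0 0" --pt "1 0 0 0 0" --pt "1 0 0 0 0"

```text
time: 2.85
tool_pos: [0.4165, 0.3887, 0.0157]
tool_rot: [3.142, -0.0, 3.03]
contact_force: [0.3, -0.1, -0.8]
opening: 0.0553
grip_force: 8.0
```

```bash
python3 -c "
from h import *
to((.534,.191,.095,3.03),(.534,.191,.0107,3.03))"
```

```text
at [0.4165 0.3887 0.0157] yaw 3.03 op 0.0553
row x -0.139 y -0.183 z -0.0793 tw -0.000
row x -0.139 y -0.183 z 0.0050 tw -0.000
```

Emit:
step_arm --pt "1 0 0 -0.03 0" --pt "1 0 0 -0.06 0" --pt "1 -0.01 -0.01 -0.08 0" --pt "1 -0.04 -0.05 -0.08 0" --pt "1 -0.07 -0.09 -0.08 0" --pt "1 -0.1 -0.13 -0.08 0" --pt "1 -0.125 -0.165 -0.08 0" --pt "1 -0.139 -0.183 -0.07 0" --pt "1 -0.139 -0.183 -0.045 0" --pt "1 -0.139 -0.183 -0.02 0" --pt "1 -0.139 -0.183 -0.01 0" --pt "1 -0.139 -0.183 -0.005 0" --pt "1 -0.139 -0.183 -0.005 0" --pt "1 -0.139 -0.183 -0.005 0"

```text
time: 4.6
tool_pos: [0.5348, 0.1916, 0.0215]
tool_rot: [3.141, 0.001, 3.03]
contact_force: [-0.0, 0.4, 0.1]
opening: 0.0556
grip_force: 8.0
```

Run:
```python
from h import *
to((.534,.191,.0098,3.03))
for n,a,b in(('top',(230,150),(370,255)),('side',(190,120),(320,250))):
    c=read_camera(n);cv2.imwrite(f'pics/pl1{n}.png',cv2.resize(c['img'][a[1]:b[1],a[0]:b[0],::-1],None,fx=4,fy=4))
```

```text
at [0.5348 0.1916 0.0215] yaw 3.03 op 0.0556
row x 0.001 y -0.001 z 0.0117 tw -0.000
```

View pics/pl1side.png

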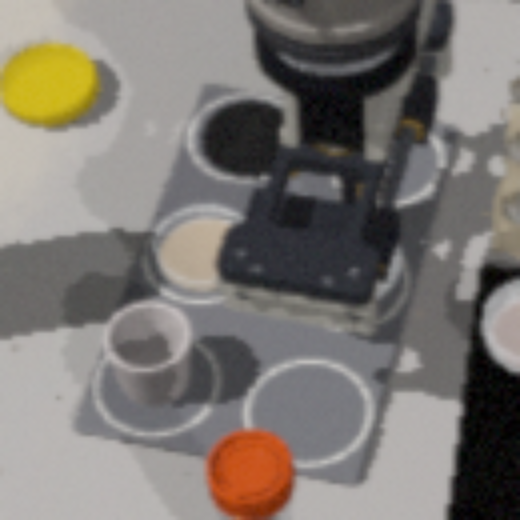

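The side crop shows the gripper over the front-middle ring, with the open dish at (195,255) and the crucible at (150,350) untouched. Lowering and releasing.

Emit:
step_arm --pt "1 0.001 -0.001 0.006 0" --pt "1 0.001 -0.001 0.01 0" --pt "1 0.001 -0.001 0.0115 0" --pt "1 0.001 -0.001 0.0115 0" --pt "1 0.001 -0.001 0.0115 0"

```text
time: 5.32
tool_pos: [0.5328, 0.1904, 0.0093]
tool_rot: [-3.141, -0.001, 3.03]
contact_force: [-2.8, -1.1, 5.3]
opening: 0.0555
grip_force: 8.0
```

Emit:
step_arm --pt "-0.55 0 0 0 0" --pt "-0.55 0 0 0 0" --pt "-0.55 0 0 0 0" --pt "-0.55 0 0 0 0" --pt "-0.55 0 0 -0.02 0" --pt "-0.55 0 0 -0.05 0" --pt "-0.55 0 0 -0.08 0" --pt "-0.55 0 0 -0.1 0" --pt "-0.55 0 0 -0.1 0"

```text
time: 6.45
tool_pos: [0.5341, 0.1907, 0.1107]
tool_rot: [3.14, 0.003, 3.03]
contact_force: [0.8, -0.1, 0.0]
opening: 0.0711
grip_force: 0.0
```

Run:
```python
from h import *
to((.431,.221,.1,1.57),(.431,.221,.016,1.57))
```

```text
at [0.5341 0.1907 0.1107] yaw 3.03 op 0.0711
row x 0.106 y 0.019 z 0.0107 tw 1.460
row x 0.106 y 0.019 z 0.0947 tw 1.460
```

Emit:
step_arm --pt "-0.8 0.02 0.004 0 0.18" --pt "-0.8 0.05 0.01 0 0.36" --pt "-0.8 0.08 0.014 0 0.54" --pt "-0.8 0.106 0.019 0 0.72" --pt "-0.8 0.106 0.019 0 0.9" --pt "-0.8 0.106 0.019 0 1.08" --pt "-0.8 0.106 0.019 0 1.26" --pt "-0.8 0.106 0.019 0 1.44" --pt "-0.8 0.106 0.019 0.01 1.46" --pt "-0.8 0.106 0.019 0.01 1.46" --pt "-0.8 0.106 0.019 0.01 1.46"

```text
time: 7.82
tool_pos: [0.4297, 0.2211, 0.0988]
tool_rot: [-3.141, 0.0, 1.572]
contact_force: [0.4, 0.2, -0.4]
opening: 0.0828
grip_force: 0.0
```

Run:
```python
from h import *
to((.431,.221,.016,1.57))
c=read_camera('top');cv2.imwrite(f'pics/pk2.png',cv2.resize(c['img'][155:325,190:400,::-1],None,fx=3.5,fy=3.5))
```

```text
at [0.4297 0.2211 0.0988] yaw 1.572 op 0.0828
row x -0.000 y 0.001 z 0.0828 tw 0.002
```

View pics/pk2.png

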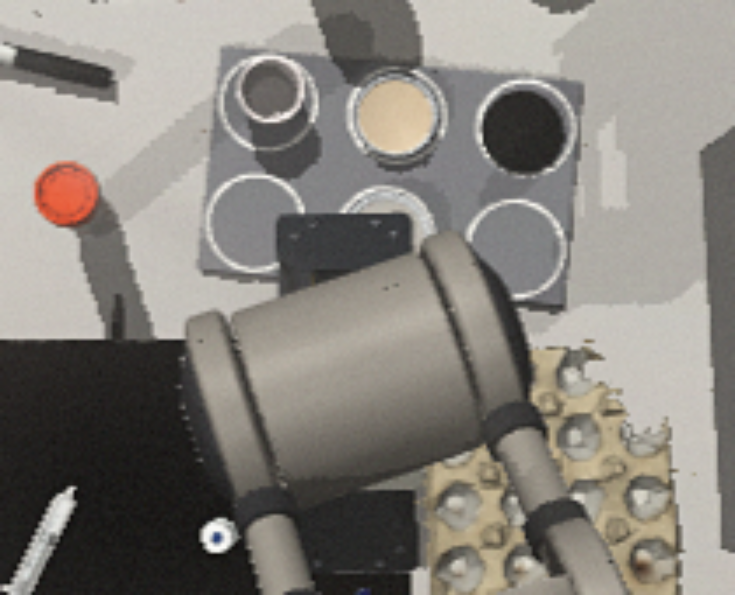

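The view shows the first dish in the front-middle ring at about (390,215). The gripper is over the second dish, clear of the egg tray and of the vial at (218,536).

Emit:
step_arm --pt "-0.8 0 0.001 0.04 0" --pt "-0.8 0 0.001 0.07 0" --pt "-0.8 0 0.001 0.082 0" --pt "-0.8 0 0.001 0.083 0" --pt "-0.8 0 0.001 0.083 0" --pt "-0.8 0 0.001 0.083 0" --pt "1 0 0.001 0.083 0" --pt "1 0 0.001 0.083 0" --pt "1 0 0.001 0.083 0" --pt "1 0 0.001 0.083 0" --pt "1 0 0.001 0.083 0" --pt "1 0 0.001 0.083 0" --pt "1 0 0.001 0.083 0"

```text
time: 9.5
tool_pos: [0.431, 0.2212, 0.0163]
tool_rot: [3.141, -0.0, 1.57]
contact_force: [0.6, -0.4, 2.9]
opening: 0.0556
grip_force: 8.0
```

Run:
```python
from h import *
to((.533,.1905,.095,3.03),(.533,.1905,.03,3.03))
```

```text
at [0.431  0.2212 0.0163] yaw 1.57 op 0.0556
row x -0.031 y 0.102 z -0.0787 tw -1.460
row x -0.031 y 0.102 z -0.0137 tw -1.460
```

Emit:
step_arm --pt "1 0 0 -0.03 0" --pt "1 0 0 -0.06 0" --pt "1 0 0 -0.08 -0.1" --pt "1 0 0.01 -0.08 -0.28" --pt "1 -0.005 0.03 -0.08 -0.46" --pt "1 -0.01 0.05 -0.08 -0.64" --pt "1 -0.02 0.07 -0.08 -0.82" --pt "1 -0.03 0.09 -0.08 -1.0" --pt "1 -0.031 0.102 -0.08 -1.18" --pt "1 -0.031 0.102 -0.08 -1.36" --pt "1 -0.031 0.102 -0.08 -1.46" --pt "1 -0.031 0.102 -0.08 -1.46" --pt "1 -0.031 0.102 -0.05 -1.46" --pt "1 -0.031 0.102 -0.025 -1.46" --pt "1 -0.031 0.102 -0.02 -1.46" --pt "1 -0.031 0.102 -0.02 -1.46" --pt "1 -0.031 0.102 -0.02 -1.46"

```text
time: 11.62
tool_pos: [0.5336, 0.1903, 0.0373]
tool_rot: [3.141, 0.002, 3.029]
contact_force: [0.1, -0.0, 0.1]
opening: 0.055
grip_force: 8.0
```

Run:
```python
from h import *
to((.533,.1905,.0245,3.03))
```

```text
at [0.5336 0.1903 0.0373] yaw 3.029 op 0.055
row x 0.001 y 0.000 z 0.0128 tw -0.001
```

Emit:
step_arm --pt "1 0 0 0.006 0" --pt "1 0 0 0.01 0" --pt "1 0 0 0.012 0" --pt "1 0 0 0.012 0" --pt "1 0 0 0.012 0"

```text
time: 12.25
tool_pos: [0.533, 0.1901, 0.0242]
tool_rot: [3.142, 0.0, 3.03]
contact_force: [0.3, -0.2, -0.7]
opening: 0.0552
grip_force: 8.0
```

Emit:
step_arm --pt "-0.55 0 0 0 0" --pt "-0.55 0 0 0 0" --pt "-0.55 0 0 0 0" --pt "-0.55 0 0 0 0" --pt "-0.55 0 0 -0.02 0" --pt "-0.55 0 0 -0.05 0" --pt "-0.55 0 0 -0.09 0" --pt "-0.55 0 0 -0.09 0"

```text
time: 13.25
tool_pos: [0.5348, 0.1905, 0.1174]
tool_rot: [3.139, 0.006, 3.03]
contact_force: [-0.2, 0.9, -1.1]
opening: 0.0713
grip_force: 0.0
```

Run:
```python
from h import *
to((.345,.298,.1,3.03),(.345,.298,.016,3.03))
```

```text
at [0.5348 0.1905 0.1174] yaw 3.03 op 0.0713
row x 0.201 y 0.086 z 0.0174 tw -0.000
row x 0.201 y 0.086 z 0.1014 tw -0.000
```

Emit:
step_arm --pt "-0.55 0.05 0.02 0 0" --pt "-0.55 0.1 0.04 0 0" --pt "-0.55 0.15 0.06 0 0" --pt "-0.55 0.2 0.086 0.01 0" --pt "-0.55 0.2 0.086 0.015 0" --pt "-0.55 0.2 0.086 0.015 0" --pt "-0.55 0.2 0.086 0.015 0" --pt "-0.55 0.2 0.086 0.015 0"

```text
time: 14.25
tool_pos: [0.3447, 0.2974, 0.0992]
tool_rot: [3.141, 0.0, 3.028]
contact_force: [0.3, 0.0, 0.4]
opening: 0.0713
grip_force: 0.0
```

Run:
```python
from h import *
to((.345,.298,.016,3.03))
c=read_camera('top');a=cv2.resize(c['img'][155:325,210:370,::-1],None,fx=3.5,fy=3.5)
cv2.imwrite('pics/st2.png',a[:590])
P=cloud(c); print(P[220:226,297:303,2].mean())
```

```text
at [0.3447 0.2974 0.0992] yaw 3.028 op 0.0713
row x -0.000 y 0.001 z 0.0832 tw -0.002
0.033921815022490816
```

View pics/st2.png

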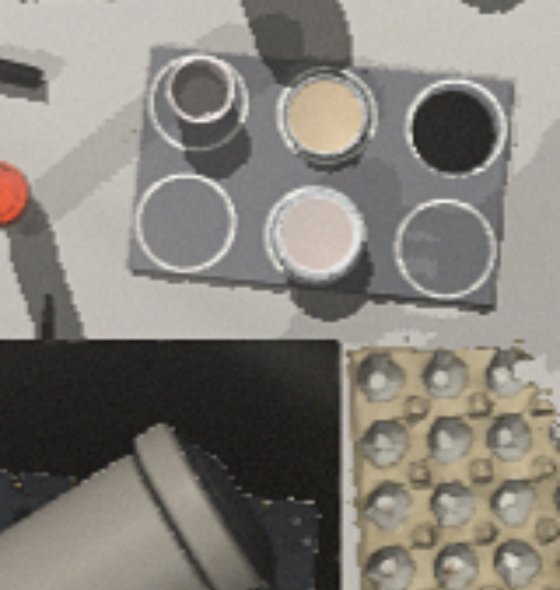

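The stack's top is at z = 0.034, as it should be, and it is centred at about (318,235) in the crop, within a few mm of the ring centre. Now the vial.

Emit:
step_arm --pt "-0.55 0 0.001 0.04 0" --pt "-0.55 0 0.001 0.07 0" --pt "-0.55 0 0.001 0.083 0" --pt "-0.55 0 0.001 0.083 0" --pt "-0.55 0 0.001 0.083 0" --pt "1 0 0.001 0.083 0" --pt "1 0 0.001 0.083 0" --pt "1 0 0.001 0.083 0" --pt "1 0 0.001 0.083 0" --pt "1 0 0.001 0.083 0" --pt "1 0 0.001 0.083 0" --pt "1 0 0.001 0.083 0" --pt "1 0 0.001 0.083 0"

```text
time: 15.92
tool_pos: [0.3439, 0.2989, 0.0162]
tool_rot: [3.142, 0.0, 3.03]
contact_force: [0.5, 0.4, 0.2]
opening: 0.0197
grip_force: 8.0
```

Run:
```python
from h import *
to((.543,.276,.096,3.03),(.543,.276,.0105,3.03))
```

```text
at [0.3439 0.2989 0.0162] yaw 3.03 op 0.0197
row x -0.200 y -0.001 z -0.0798 tw -0.000
row x -0.200 y -0.001 z 0.0057 tw -0.000
```

The body (±95 mm along y) would meet the tube when placing here, so I'll turn to close along the tray's x instead.

Emit:
step_arm --pt "1 0 0 -0.03 0" --pt "1 0 0 -0.06 0" --pt "1 -0.01 0 -0.08 0.15" --pt "1 -0.03 0 -0.08 0.33" --pt "1 -0.06 0 -0.08 0.51" --pt "1 -0.09 0 -0.08 0.69" --pt "1 -0.12 0 -0.08 0.87" --pt "1 -0.15 0 -0.08 1.05" --pt "1 -0.18 -0.001 -0.08 1.23" --pt "1 -0.2 -0.001 -0.08 1.41" --pt "1 -0.2 -0.001 -0.08 1.57" --pt "1 -0.2 -0.001 -0.08 1.57" --pt "1 -0.2 -0.001 -0.05 1.57" --pt "1 -0.2 -0.001 -0.02 1.57" --pt "1 -0.2 -0.001 -0.01 1.57" --pt "1 -0.2 -0.001 -0.01 1.57" --pt "1 -0.2 -0.001 -0.01 1.57"

```text
time: 18.05
tool_pos: [0.5433, 0.2759, 0.0275]
tool_rot: [3.14, -0.001, 1.461]
contact_force: [-0.4, 0.2, -0.2]
opening: 0.0198
grip_force: 8.0
```

Run:
```python
from h import *
to((.543,.276,.0105,1.46))
```

```text
at [0.5433 0.2759 0.0275] yaw 1.461 op 0.0198
row x 0.000 y -0.000 z 0.0170 tw 0.001
```

Emit:
step_arm --pt "1 0 0 0.008 0" --pt "1 0 0 0.013 0" --pt "1 0 0 0.0165 0" --pt "1 0 0 0.0165 0" --pt "1 0 0 0.0165 0"

```text
time: 18.68
tool_pos: [0.5425, 0.2755, 0.0097]
tool_rot: [3.142, -0.0, 1.46]
contact_force: [0.2, -0.6, 0.0]
opening: 0.0193
grip_force: 8.0
```

Emit:
step_arm --pt "0.2 0 0 0 0" --pt "0.2 0 0 0 0" --pt "0.2 0 0 0 0" --pt "0.2 0 0 0 0" --pt "0.2 0 0 -0.02 0" --pt "0.2 0 0 -0.06 0" --pt "0.2 0 0 -0.11 0" --pt "0.2 0 0 -0.16 0" --pt "0.2 0 0 -0.17 0" --pt "0.2 0 0 -0.17 0"

```text
time: 19.92
tool_pos: [0.5425, 0.2755, 0.18]
tool_rot: [3.141, -0.0, 1.46]
contact_force: [0.7, 0.0, -0.4]
opening: 0.0367
grip_force: 0.0
```

Run:
```python
from h import *
to((.548,.382,.18,1.46),(.548,.382,.071,1.46))
```

```text
at [0.5425 0.2755 0.18  ] yaw 1.46 op 0.0367
row x 0.106 y -0.006 z -0.0000 tw -0.000
row x 0.106 y -0.006 z 0.1090 tw -0.000
```

Emit:
step_arm --pt "-1 0.02 0 0 -0.18" --pt "-1 0.05 -0.002 0 -0.36" --pt "-1 0.08 -0.004 0 -0.54" --pt "-1 0.106 -0.006 0 -0.72" --pt "-1 0.106 -0.006 0 -0.9" --pt "-1 0.106 -0.006 0 -1.08" --pt "-1 0.106 -0.006 0 -1.26" --pt "-1 0.106 -0.006 0 -1.44" --pt "-1 0.106 -0.006 0 -1.57" --pt "-1 0.106 -0.006 0 -1.57" --pt "-1 0.106 -0.006 0 -1.57"

```text
time: 21.3
tool_pos: [0.5479, 0.3813, 0.1784]
tool_rot: [-3.14, -0.002, 3.027]
contact_force: [-0.3, -0.1, -0.8]
opening: 0.092
grip_force: 0.0
```

Run:
```python
from h import *
to((.548,.3825,.072,3.03))
c=read_camera('side');cv2.imwrite('pics/tb.png',cv2.resize(c['img'][120:300,150:350,::-1],None,fx=3.2,fy=3.2))
```

```text
at [0.5479 0.3813 0.1784] yaw 3.027 op 0.092
row x -0.000 y 0.001 z 0.1064 tw -0.003
```

View pics/tb.png

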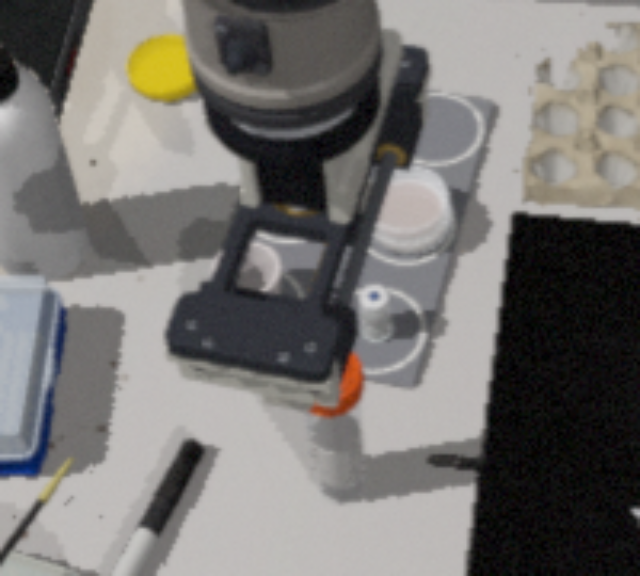

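The vial stands upright in the front-left ring at (378,320), and the stack is sound at (410,210). The gripper is above the tube at (335,400).

Emit:
step_arm --pt "-1 0 0.001 0.04 0" --pt "-1 0 0.001 0.08 0" --pt "-1 0 0.001 0.1 0" --pt "-1 0 0.001 0.106 0" --pt "-1 0 0.001 0.106 0" --pt "1 0 0.001 0.106 0" --pt "1 0 0.001 0.106 0" --pt "1 0 0.001 0.106 0" --pt "1 0 0.001 0.106 0" --pt "1 0 0.001 0.106 0" --pt "1 0 0.001 0.106 0" --pt "1 0 0.001 0.106 0" --pt "1 0 0.001 0.106 0" --grip_force 12

```text
time: 22.98
tool_pos: [0.5484, 0.3826, 0.0737]
tool_rot: [3.142, 0.0, 3.03]
contact_force: [-0.8, -0.2, -0.5]
opening: 0.0363
grip_force: 12.0
```

Run:
```python
from h import *
to((.603,.098,.16,3.03),(.603,.098,.083,3.03))
```

```text
at [0.5484 0.3826 0.0737] yaw 3.03 op 0.0363
row x -0.086 y -0.277 z -0.0863 tw -0.000
row x -0.086 y -0.277 z -0.0093 tw -0.000
```

An opening of 36.3 mm means the pads touch the cap's lower edge (the body is 31 mm). I'll reopen and grip 7 mm lower.

Emit:
step_arm --pt "-0.2 0 0 0 0" --pt "-0.2 0 0 0 0" --pt "-0.2 0 0 0 0" --pt "-0.2 0 0 0.007 0" --pt "-0.2 0 0 0.007 0" --pt "-0.2 0 0 0.007 0" --pt "1 0 0 0.007 0" --pt "1 0 0 0.007 0" --pt "1 0 0 0.007 0" --pt "1 0 0 0.007 0" --pt "1 0 0 0.007 0" --pt "1 0 0 0.007 0"

```text
time: 24.48
tool_pos: [0.5484, 0.3826, 0.0669]
tool_rot: [3.141, 0.0, 3.03]
contact_force: [0.0, 0.1, 0.3]
opening: 0.0359
grip_force: 12.0
```

Run:
```python
from h import *
to((.603,.098,.15,3.03),(.603,.098,.0775,3.03))
```

```text
at [0.5484 0.3826 0.0669] yaw 3.03 op 0.0359
row x -0.086 y -0.277 z -0.0831 tw -0.000
row x -0.086 y -0.277 z -0.0106 tw -0.000
```

Run:
```python
from h import *
c=read_camera('side');T=read_camera('top')
a=cv2.resize(c['img'][190:300,190:310,::-1],None,fx=5,fy=5)
cv2.imwrite('pics/tb2.png',a)
hsv=cv2.cvtColor(c['img'],cv2.COLOR_RGB2HSV)
m=((hsv[...,0]<12)&(hsv[...,1]>150)&(hsv[...,2]>90)).astype(np.uint8);m[:200]=0;m[290:]=0;m[:,:220]=0;m[:,290:]=0
v,u=np.nonzero(m);print(len(u),u.min(),u.max(),v.min(),v.max())
print('proj tcp',proj(c,[[.5484,.3826,.0669],[.5484,.3826,.0],[.5484,.3826,.11],[.5484,.3826,.127]]).round(1))
S=np.load('side0.npy',allow_pickle=True).item();hsv=cv2.cvtColor(S['img'],cv2.COLOR_RGB2HSV)
m=((hsv[...,0]<12)&(hsv[...,1]>150)&(hsv[...,2]>90)).astype(np.uint8);m[:200]=0;m[290:]=0;m[:,:220]=0;m[:,290:]=0
v,u=np.nonzero(m);print('before',len(u),u.min(),u.max(),v.min(),v.max())
```

```text
17 242 255 235 238
proj tcp [[254.4 253.1]
 [256.7 270.5]
 [252.7 240.8]
 [252.1 235.7]]
before 382 242 262 228 249
```

View pics/tb2.png

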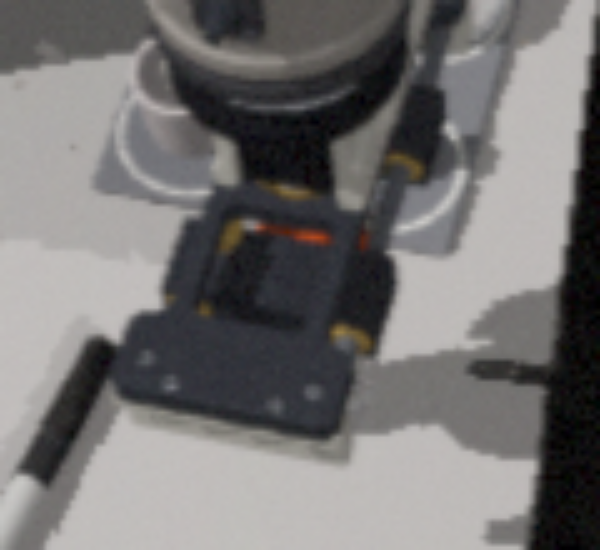

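The side view shows the gripper upright around the tube. The cap centre (252) matches the projected tool axis, so the grip is centred. I'll lift a little and check that it holds.

Emit:
step_arm --pt "1 0 0 -0.01 0" --pt "1 0 0 -0.03 0" --pt "1 0 0 -0.05 0" --pt "1 0 0 -0.07 0" --pt "1 0 0 -0.083 0" --pt "1 0 0 -0.083 0"

```text
time: 25.32
tool_pos: [0.5489, 0.3828, 0.151]
tool_rot: [3.14, 0.002, 3.03]
contact_force: [0.6, -0.0, -0.8]
opening: 0.0361
grip_force: 12.0
```

Run:
```python
from h import *
to((.603,.098,.15,3.03),(.603,.098,.0775,3.03))
c=read_camera('side')
cv2.imwrite('pics/tb3.png',cv2.resize(c['img'][150:300,170:320,::-1],None,fx=4,fy=4))
```

```text
at [0.5489 0.3828 0.151 ] yaw 3.03 op 0.0361
row x -0.086 y -0.277 z 0.0010 tw -0.000
row x -0.086 y -0.277 z 0.0735 tw -0.000
```

View pics/tb3.png

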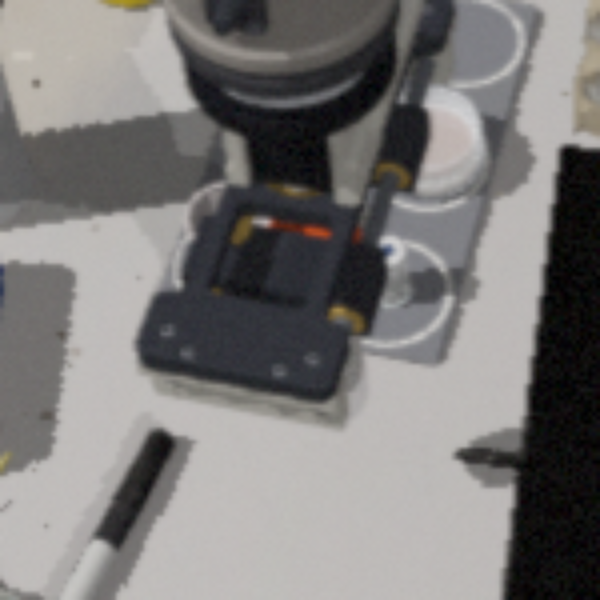

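The tube came up with the gripper (cap visible at (300,228)), so I carry it over to the pad.

Emit:
step_arm --pt "1 -0.01 -0.03 0 0" --pt "1 -0.023 -0.07 0 0" --pt "1 -0.035 -0.11 0 0" --pt "1 -0.047 -0.15 0 0" --pt "1 -0.06 -0.19 0 0" --pt "1 -0.071 -0.23 0 0" --pt "1 -0.08 -0.26 0 0" --pt "1 -0.086 -0.277 0 0" --pt "1 -0.086 -0.277 0 0" --pt "1 -0.086 -0.277 0.02 0" --pt "1 -0.086 -0.277 0.045 0" --pt "1 -0.086 -0.277 0.06 0" --pt "1 -0.086 -0.277 0.06 0" --pt "1 -0.086 -0.277 0.06 0"

```text
time: 27.12
tool_pos: [0.6035, 0.0981, 0.0905]
tool_rot: [3.141, 0.001, 3.03]
contact_force: [-0.2, -0.3, -0.5]
opening: 0.0358
grip_force: 12.0
```

Run:
```python
from h import *
to((.603,.098,.0769,3.03))
c=read_camera('side')
cv2.imwrite('pics/tb4.png',cv2.resize(c['img'][80:260,180:330,::-1],None,fx=3.3,fy=3.3))
```

```text
at [0.6035 0.0981 0.0905] yaw 3.03 op 0.0358
row x 0.000 y -0.000 z 0.0136 tw 0.000
```

View pics/tb4.png

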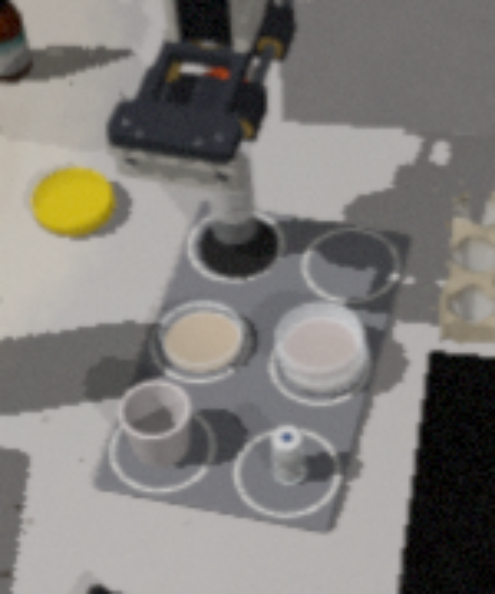

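The tube hangs upright over the pad at (235,240), and the vial and stack are well placed. Lowering.

Emit:
step_arm --pt "1 0 0 0.006 0" --pt "1 0 0 0.01 0" --pt "1 0 0 0.0125 0" --pt "1 0 0 0.0125 0" --pt "1 0 0 0.0125 0"

```text
time: 27.8
tool_pos: [0.603, 0.0977, 0.0772]
tool_rot: [3.142, 0.0, 3.03]
contact_force: [0.2, 0.0, -0.4]
opening: 0.0357
grip_force: 12.0
```

Emit:
step_arm --pt "1 0 0 0.0005 0" --pt "1 0 0 0.001 0" --pt "1 0 0 0.001 0"

```text
time: 28.18
tool_pos: [0.6033, 0.0977, 0.0767]
tool_rot: [3.141, 0.001, 3.03]
contact_force: [-0.4, -0.1, 3.9]
opening: 0.0359
grip_force: 12.0
```

Contact. Releasing, and lifting once the fingers are wide, since the cap is 38 mm.

Emit:
step_arm --pt "-0.5 0 0 0 0" --pt "-0.5 0 0 0 0" --pt "-0.5 0 0 0 0" --pt "-0.5 0 0 0 0" --pt "-0.5 0 0 0 0" --pt "-0.5 0 0 -0.02 0" --pt "-0.5 0 0 -0.06 0" --pt "-0.5 0 0 -0.11 0" --pt "-0.5 0 0 -0.13 0" --pt "-0.5 0.06 0 -0.13 0" --pt "-0.5 0.12 0 -0.13 0" --pt "-0.5 0.18 0 -0.13 0" --pt "-0.5 0.23 0 -0.13 0" --pt "-0.5 0.23 0 -0.13 0" --pt "-0.5 0.23 0 -0.13 0"

```text
time: 30.05
tool_pos: [0.3754, 0.1234, 0.2068]
tool_rot: [3.141, 0.002, 3.03]
contact_force: [0.8, -0.4, 0.6]
opening: 0.0687
grip_force: 0.0
```

Run:
```python
from h import *
c=read_camera('side');t=read_camera('top')
a=c['img'][80:260,180:330,::-1]; b=t['img'][150:330,220:370,::-1]
cv2.imwrite('pics/fin.png',cv2.resize(np.hstack([a,b]),None,fx=2.6,fy=2.6))
hsv=cv2.cvtColor(t['img'],cv2.COLOR_RGB2HSV)
m=((hsv[...,0]<12)&(hsv[...,1]>150)&(hsv[...,2]>90)).astype(np.uint8);m[:160]=0;m[230:]=0;m[:,:300]=0;m[:,380:]=0
v,u=np.nonzero(m);print(len(u),onplane(t,[[u.mean(),v.mean()]],.127))
```

```text
276 [[0.60300777 0.09716564 0.127     ]]
```

View pics/fin.png

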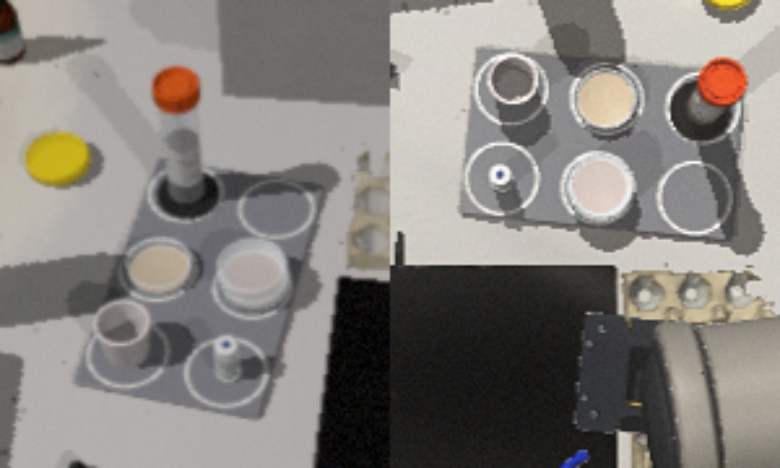

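Both views show everything upright and in place: the tube on the pad with its cap centre at (0.603, 0.097), the vial before the crucible, and the stack before the open dish. The robot is clear, so I hand in.

```bash
python3 -c "
from cell import *
print(hand_in())"
```

```text
the job is handed in; nothing more can be done
None
```

I handed the job in at about 30 s: the dishes are stacked before the open dish, the vial stands before the crucible and the tube is on the pad, all upright and centred in the final pictures; no verdict came back.

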